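Feel along the seam of a cast tail

ROBOT

A 7-joint arm with a two-finger parallel gripper is mounted at the origin on the work surface. World frame = base frame: x ahead of the robot, y to its left, z up, the work surface at z = 0. Lengths are in m, angles in rad, forces in N, time in s.
With the tool pointing down it reaches from about 0.425 to 0.875 m from the base axis. Payload 4.7 kg.
Tool frame: the origin (TCP) lies on the centre line of the jaws, within the pads' length; the fingertips stand ahead of it and the grasp point (between the pads) lies 2 mm behind it (nose_length is the z of the fingertips in the tool frame, in m); z points along the fingers, y is the line along which they close (so a half turn about z gives the same grasp; the last joint's range is limited). The gripper opens to 87 mm and grips with 3 to 60 N. Pads are 19 mm wide; open, the fingers measure 117 mm over their backs; the gripper's body (75 mm by 190 mm) begins 51 mm behind the grasp point.
Start: joints at [1.279, 0.321, -0.07, 1.45, 0.023, 1.371, -0.057], TCP at [0.196, -0.62, 0.24] pointing down, gripper open.
Joint ranges: [-2.86, 2.86], [-0.3, 2.09], [-1.38, 1.24], [0.06, 2.45], [-1.56, 4.7], [0.09, 2.05], [-2.69, 2.69]. Speed limits (rad/s): [2.57, 2.57, 3.14, 3.14, 3.14, 3.14, 3.14].

INTERFACE

Orientations are given as a rotation vector (axis times angle).
In Python, from bench import * gives the robot as it stands.
- The arm moves only by the tool send_rows, never from a script. Its arguments are lists of equal length, an entry for each row: "xyz": the shift along the tool's x, y, z in mm, a list of three; "dr": the turn, a rotation vector about the tool's x, y, z in rad, a list of three. A call has exactly 10 rows; each row is the pose to reach, as a shift and turn from the pose commanded when the call began, along the tool's axes at that moment; what a row does not reach only later rows make up. A row lasts 1/12 s, in which the tool goes at most 41.7 mm and 7.16 degrees, less where a joint would pass 70% of its speed; a pose out of reach is approached as far as the arm can. A call with a gripper value outside its range is refused whole. "jaw" is the finger opening in mm, from 0 to 87, set as the call begins (left out, the last holds). The fingers move at their own pace and stop on an object; "grip_force" is the grip in N (left out, the last holds). Time passes only in rows, so rows that repeat a pose let the fingers close, or fill a call up. It gives the time, the measured TCP pose, the force, the opening and the grip force at its end, in the units of the state.
- get_state(): the state, without advancing time (a new reading comes with each control period).
- get_image(name): name is "scene" or "top" or "wrist"; returns the picture (384x512x3 uint8, red, green, blue); there is no depth.
- calibration(name): a dict with "vfov" (degrees; the focal length in pixels is half the picture's height over the tangent of half this angle, whatever the lens; pixels are square), "cx", "cy" (the principal point, pixels), "rvec" (rotation vector, rad) and "tvec" (3), from world to camera coordinates, as OpenCV has them; the wrist camera has in their place "hand_eye" (4x4, takes a point from camera to tool coordinates, whose origin is the TCP and whose axes are the flange's). Camera axes: x right, y down, z forward; pixel columns grow to the right and rows downward; lengths in m; the calibration is good to about 2 mm. A picture is of the moment at which its call begins: read the wrist's pose just before it. calibration takes no time and is no camera call.
- close_job(): hands the job in; it is judged then, once.
The state is a dict: "time": time; "joint_positions": joint angles; "qd": joint speeds; "joint_torque": joint torques, N m; "position": TCP position; "tool_rot": TCP orientation; "ft_force": force on the tool from outside, world axes, zero at the start; "torque": the same for the moment, N m; "grip_width": opening from 0.0 (shut) to 1.0 (fully open); "grip_force": force on a finger pad.
Only numpy, scipy, OpenCV 4.12 (cv2) and the standard library are available. Lean on these libraries where they do the work, as an engineer would, in place of code of your own. Each camera call takes 0.05 s, during which the arm holds its last target. There are 200 camera calls.

TASK

Check the moulding seam on the curved resin tail by touch: with the gripper shut and pointing down, stroke the fingertips lightly along the raised seam, all the way from the tail's broad root (the end with the round plug) to its narrow tip. Finish with the fingertips still resting lightly on the seam at the tip, holding there to mark the place. Do not press hard, do not pick up or shove the tail, and leave everything else on the bench where it is.

Things in the scene. Friction and masses are not known exactly. Their poses are not given: they have to be found in the camera images.
- tail: the work: a toy figure's tail cast in cream resin, a flat-bottomed crescent of nine rounded blocks, about 240 mm long end to end, 34 mm high, 0.5 kg, lying loose on the spring plate between four 16 mm high steel pins. It tapers from 56 mm wide at the broad root, which ends in a short round plug 28 mm across, to 26 mm at the blunt tip. Origin: underside, near the middle; x runs along the crescent from root to tip, y to its outer (convex) side, z up. It must stay lying there
- seam: the moulding seam: a rounded ridge of the same resin, 7 mm wide, its crest 6 mm above the tail's blocks and level, running along the middle of the tail's top from root to tip in an arc of radius 120 mm, 222 mm long. It is part of the tail; same origin and axes as tail
- plate (a joint): how far the spring plate is pressed down, m: 0 at rest (up against its stop), 0.015 right down. It begins to give at 0.5 to 1.5 N and then takes 0.6 N more for each mm (about 10 N right down); it moves straight down without tipping and comes back up by itself
- plate_mid (a point): middle of the top face of the aluminium spring plate (240 x 120 x 8 mm) on which the tail lies; 40 mm above the table at rest. The plate rides on four spring posts over a heavy dark steel base 250 x 130 mm, which cannot move
- hoof: bystander: a cream resin cone 28 mm across and 28 mm high, standing on the plate in the hollow of the crescent, about 57 mm from the seam; origin under its centre
- jar: bystander: a white paint jar with a metal cap, 42 mm across, 48 mm high, beside the stand on the crescent's hollow side; origin under its centre
- foot: bystander: a cream resin foot 62 x 36 mm, 46 mm high, beside the stand on the crescent's outer side; origin under its centre
- head: bystander: a round cream resin head 72 mm across, 50 mm high, with two ears, to the robot's left; origin under its centre
- limb: bystander: a straight cream resin arm 132 x 42 mm, 30 mm high, without a seam, lying to the robot's right; origin on its underside
- driver: bystander: a screwdriver with a wooden handle lying to the robot's left
- cup: bystander: a white water cup 72 mm across, 75 mm high, to the robot's right; origin under its centre
- seam_0 (a point): point on top of the seam's crest, 6 mm short of the seam's end at the broad root (the start); 80 mm above the table while the plate is at rest, 40 mm above the plate's top face
- seam_1 (a point): point on top of the seam's crest, 30 mm along the seam from seam_0; 80 mm above the table while the plate is at rest, 40 mm above the plate's top face
- seam_2 (a point): point on top of the seam's crest, 60 mm along the seam from seam_0; 80 mm above the table while the plate is at rest, 40 mm above the plate's top face
- seam_3 (a point): point on top of the seam's crest, 90 mm along the seam from seam_0; 80 mm above the table while the plate is at rest, 40 mm above the plate's top face
- seam_4 (a point): point on top of the seam's crest, 120 mm along the seam from seam_0; 80 mm above the table while the plate is at rest, 40 mm above the plate's top face
- seam_5 (a point): point on top of the seam's crest, 150 mm along the seam from seam_0; 80 mm above the table while the plate is at rest, 40 mm above the plate's top face
- seam_6 (a point): point on top of the seam's crest, 180 mm along the seam from seam_0; 80 mm above the table while the plate is at rest, 40 mm above the plate's top face
- seam_7 (a point): point on top of the seam's crest, 6 mm short of the seam's end at the narrow tip (the finish); 80 mm above the table while the plate is at rest, 40 mm above the plate's top face

How it is judged:
On the way, in this order (a step that is already met when the one before it is completed fails the run):
1. fingertips touch the seam at seam_0 (contact force between the fingers and seam above 0.3 N and horizontal distance between the grasp point and seam_0 below 0.014 m), for 0.05 s.
2. fingertips touch the seam at seam_1 (contact force between the fingers and seam above 0.3 N and horizontal distance between the grasp point and seam_1 below 0.014 m), for 0.05 s.
3. fingertips touch the seam at seam_2 (contact force between the fingers and seam above 0.3 N and horizontal distance between the grasp point and seam_2 below 0.014 m), for 0.05 s.
4. fingertips touch the seam at seam_3 (contact force between the fingers and seam above 0.3 N and horizontal distance between the grasp point and seam_3 below 0.014 m), for 0.05 s.
5. fingertips touch the seam at seam_4 (contact force between the fingers and seam above 0.3 N and horizontal distance between the grasp point and seam_4 below 0.014 m), for 0.05 s.
6. fingertips touch the seam at seam_5 (contact force between the fingers and seam above 0.3 N and horizontal distance between the grasp point and seam_5 below 0.014 m), for 0.05 s.
7. fingertips touch the seam at seam_6 (contact force between the fingers and seam above 0.3 N and horizontal distance between the grasp point and seam_6 below 0.014 m), for 0.05 s.
8. fingertips rest on the seam at seam_7, the tip (contact force between the fingers and seam above 0.3 N and horizontal distance between the grasp point and seam_7 below 0.014 m), for 0.2 s.
At the end, for the whole second after the job is handed in: Shut fingertips touched seam_0 to seam_7 in order (centre within 14 mm sideways, over 0.3 N) and still rest within 14 mm of seam_7 with 0.3 to 15 N; the tail lies still on its plate (12 mm sideways, 6 mm up) and bystanders are within 15 mm of where they were (hoof: about 2 cm) (all of step 8 and contact force between the fingers and tail below 15 N and not (z of tail in the frame of plate_mid above 0.006 m) and not (horizontal distance between tail and plate_mid above 0.012 m) and linear speed of tail below 0.02 m/s and not (horizontal distance between hoof and tail above 0.06 m or horizontal distance between hoof and tail below 0.018 m or angle between hoof's own z axis and vertical above 0.5 rad or z of hoof in the frame of plate_mid above 0.008 m) and not (distance of jar from where it was at the start of the episode above 0.015 m) and not (distance of foot from where it was at the start of the episode above 0.015 m) and not (distance of head from where it was at the start of the episode above 0.015 m) and not (distance of limb from where it was at the start of the episode above 0.015 m) and not (distance of driver from where it was at the start of the episode above 0.015 m) and not (distance of cup from where it was at the start of the episode above 0.015 m)); the arm keeps its last pose, push and grip.
It fails at once if the tail is lifted off its plate (6 mm) (z of tail in the frame of plate_mid above 0.006 m).
It fails at once if the tail is shoved out of place on its plate (12 mm) (horizontal distance between tail and plate_mid above 0.012 m).
It fails at once if the tail is pressed hard (over 20 N) (contact force between the fingers and tail above 20 N).
It fails at once if the resin hoof on the plate is knocked over, lifted or pushed some 2 cm (horizontal distance between hoof and tail above 0.06 m or horizontal distance between hoof and tail below 0.018 m or angle between hoof's own z axis and vertical above 0.5 rad or z of hoof in the frame of plate_mid above 0.008 m).
It fails at once if another thing on the bench is moved (15 mm) (distance of any of jar, foot, head, limb, driver, cup from where it was at the start of the episode above 0.015 m).
It also fails if it takes over 34 s, if anything falls off the work surface, if the arm or the gripper's body presses on something with over 40 N, if the wrist force passes 120 N, or if a joint passes its speed limit or range.

## Working session

There is one attempt and no reset: what is moved stays moved. The work goes in short steps, Python scripts to look and compute and a tool call to move; the robot and the scene stay as the last step left them, time stands still between calls to the robot, and variables do not carry over. Pictures are saved under pics/ and viewed, at most 10 in all, crops included, and the job is handed in when it is done.

Besides the shell and the picture viewer there is one more tool, called after "Emit:" by a JSON object that holds its "op" and its "data". send_rows: Moves the arm, as the interface text tells. Its arguments: {"type":"object","properties":{"xyz":{"type":"array"},"dr":{"type":"array"},"jaw":{"type":"number"},"grip_force":{"type":"number"}},"required":["xyz","dr"]}

```bash
mkdir -p pics; python3 - <<'E'
from bench import *
import cv2
s=get_state();print({k:s[k] for k in('time','position','tool_rot','ft_force','grip_width')})
for n in("top","scene"):
    cv2.imwrite(f"pics/{n}0.png",get_image(n)[:,:,::-1]);print(n,calibration(n))
print(calibration("wrist"))
s=get_state();print(s.keys())
E
```

```text
{'time': 0.0, 'position': array([ 0.19548362, -0.61935377,  0.23845982]), 'tool_rot': array([-3.10307392e+00, -4.78217641e-01,  6.07263049e-04]), 'ft_force': array([-0.27311247, -0.29027604,  0.46814402]), 'grip_width': 0.9994824593667633}
top {'vfov': 55.25155366577537, 'cx': 258.1709812649303, 'cy': 188.64537934506848, 'rvec': array([ 2.19302482, -2.14741981,  0.07686113]), 'tvec': array([-0.00955703,  0.56024389,  1.10278496])}
scene {'vfov': 45.964196685087785, 'cx': 257.13418587859223, 'cy': 190.62480386493732, 'rvec': array([ 2.45064234,  0.74233087, -0.23155375]), 'tvec': array([-0.4383207 , -0.20636432,  1.45415654])}
{'vfov': 60.70733612723713, 'cx': 254.1189200433073, 'cy': 193.44144113545144, 'hand_eye': array([[-8.24975724e-04, -9.62284426e-01, -2.72044120e-01,
         7.56690839e-02],
       [ 9.99999354e-01, -1.00659927e-03,  5.28074677e-04,
         1.28790743e-03],
       [-7.81997451e-04, -2.72043509e-01,  9.62284634e-01,
        -1.44462874e-01],
       [ 0.00000000e+00,  0.00000000e+00,  0.00000000e+00,
         1.00000000e+00]])}
dict_keys(['time', 'joint_positions', 'qd', 'joint_torque', 'position', 'tool_rot', 'ft_force', 'torque', 'grip_force', 'grip_width'])
```

View pics/top0.png

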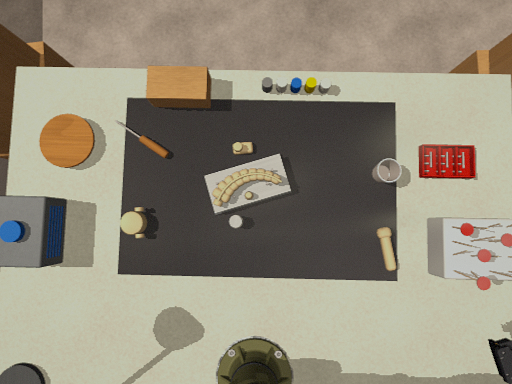

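View pics/scene0.png

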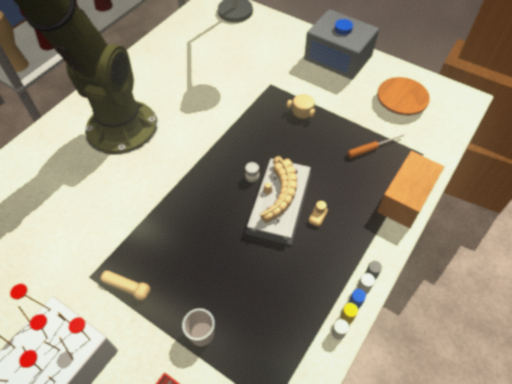

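The top view shows the plate at about (248,183), with the tail's crescent running from (217,198) to (281,178). The hollow faces the robot (down in the picture), and the hoof is at (249,195). I'll enlarge this area.

```bash
python3 - <<'E'
import bench,cv2
print([n for n in dir(bench) if n[0]!='_'],getattr(bench,'nose_length',None))
im=cv2.imread("pics/top0.png")[145:220,200:300]
cv2.imwrite("pics/top0c.png",cv2.resize(im,None,fx=8,fy=8,interpolation=cv2.INTER_CUBIC))
E
```

```text
['MotionError', 'calibration', 'close_job', 'get_image', 'get_state', 'nose_length'] 0.017
```

View pics/top0c.png

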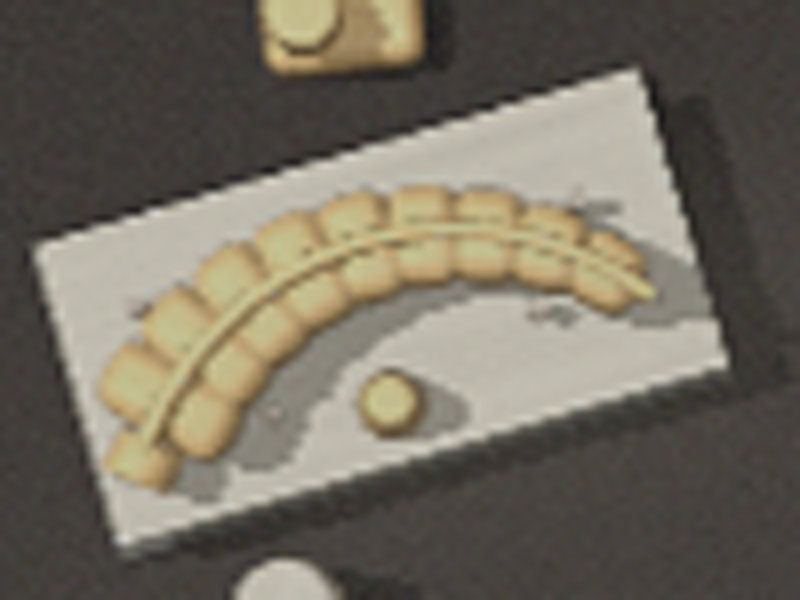

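The root plug is at crop (140,465), lower left. The seam starts near (150,443) and runs over (440,229) to the tip at (652,293). I'll fit the known arc (R 120 mm, z = 0.08) to these points.

```bash
cat > h.py <<'E'
import numpy as np,cv2
from scipy.optimize import least_squares
from scipy.spatial.transform import Rotation as R
from bench import *
def ray_world(name,uv,z,state=None):
    c=calibration(name); f=192/np.tan(np.radians(c['vfov']/2))
    d=np.c_[(np.array(uv,float)-[c['cx'],c['cy']])/f,np.ones(len(uv))]
    if name=='wrist':
        T=np.eye(4);T[:3,:3]=R.from_rotvec(state['tool_rot']).as_matrix();T[:3,3]=state['position']
        T=T@c['hand_eye'];o=T[:3,3];d=d@T[:3,:3].T
    else:
        M=R.from_rotvec(c['rvec']).as_matrix();o=-M.T@c['tvec'];d=d@M
    return o+d*((z-o[2])/d[:,2])[:,None]
def arc(P):
    """P: points from root end to tip end. Returns 8 seam points, tangents."""
    P=P[:,:2]
    c=least_squares(lambda c:np.linalg.norm(P-c,axis=1)-.12,P.mean(0)-[.09,0]).x
    a=np.unwrap(np.arctan2(*(P-c).T[::-1]))
    print('centre',c,'resid mm',(1e3*(np.linalg.norm(P-c,axis=1)-.12)).round(1),'length mm',120*abs(a[-1]-a[0]))
    m=(a[0]+a[-1])/2; s=np.sign(a[-1]-a[0])
    th=m+s*(np.array([0,30,60,90,120,150,180,210])-105)/120
    return c+.12*np.c_[np.cos(th),np.sin(th)],th
E
python3 - <<'E'
from h import *
c=np.array([(150,443),(185,370),(245,305),(310,262),(375,236),(440,229),(500,232),(560,246),(610,268),(652,293)])
uv=(c+.5)/8-.5+[200,145]
S,th=arc(ray_world('top',uv,.08));print(S.round(4),th.round(3))
p=lambda q,z:ray_world('top',(np.array(q)+.5)/8-.5+[200,145],z)
k=p([(35,243),(637,68),(730,367),(122,550)],.04);print('plate',k,np.linalg.norm(np.diff(k,axis=0),axis=1),k.mean(0))
print('hoof',p([(390,402)],.06));s=get_state();print(R.from_rotvec(s['tool_rot']).as_matrix().round(3))
E
```

```text
centre [0.48103849 0.00442575] resid mm [-1.   0.1  0.1  0.3  1.  -0.  -0.2 -0.3 -0.5 -0.1] length mm 222.52260175903112
[[ 0.5263  0.1156]
 [ 0.5524  0.1009]
 [ 0.574   0.0802]
 [ 0.5899  0.0549]
 [ 0.599   0.0264]
 [ 0.6008 -0.0035]
 [ 0.5951 -0.0329]
 [ 0.5823 -0.0599]] [ 1.184  0.934  0.684  0.434  0.184 -0.066 -0.316 -0.566]
plate [[ 0.59745265  0.1679354   0.04      ]
 [ 0.66919259 -0.05979393  0.04      ]
 [ 0.55552696 -0.09681176  0.04      ]
 [ 0.48164267  0.13107612  0.04      ]] [0.23876195 0.1195416  0.23956581] [0.57595372 0.03560146 0.04      ]
hoof [[0.53825535 0.03052043 0.06      ]]
[[ 0.954  0.301 -0.001]
 [ 0.301 -0.954  0.002]
 [-0.    -0.002 -1.   ]]
```

Emit:
{"op": "send_rows", "data": {"xyz": [[32, -25, 0], [64, -50, 0], [96, -75, 0], [128, -100, 0], [160, -125, 0], [192, -150, 0], [224, -175, 0], [256, -200, 0], [288, -225, 0], [320, -250, 0]], "dr": [[0, 0, 0], [0, 0, 0], [0, 0, 0], [0, 0, 0], [0, 0, 0], [0, 0, 0], [0, 0, 0], [0, 0, 0], [0, 0, 0], [0, 0, 0]], "jaw": 0, "grip_force": 10}}

```text
time: 0.93
position: [0.426, -0.2832, 0.2393]
tool_rot: [3.105, 0.478, -0.001]
ft_force: [0.1, -0.9, -0.4]
grip_width: 0.323
grip_force: 0.0
```

Emit:
{"op": "send_rows", "data": {"xyz": [[21.5, -35, 3], [43, -70, 6], [64.5, -105, 9], [86, -140, 12], [107.5, -175, 15], [129, -210, 18], [150.5, -245, 21], [172, -280, 24], [193.5, -315, 27], [215, -350, 30]], "dr": [[0, 0, 0], [0, 0, 0], [0, 0, 0], [0, 0, 0], [0, 0, 0], [0, 0, 0], [0, 0, 0], [0, 0, 0], [0, 0, 0], [0, 0, 0]], "jaw": 0}}

```text
time: 1.77
position: [0.5251, 0.1151, 0.2093]
tool_rot: [3.104, 0.478, 0.0]
ft_force: [1.5, -1.2, 0.2]
grip_width: 0.006
grip_force: 0.0
```

```bash
python3 - <<'E'
from h import *
s=get_state();im=get_image('wrist');s=get_state();im=get_image('wrist');cv2.imwrite("pics/w1.png",im[:,:,::-1])
np.save('w1.npy',np.r_[s['position'],s['tool_rot']]);print(s['position'],s['time'],s['grip_width'],s['ft_force'])
print(s['joint_positions'].round(2) if hasattr(s['joint_positions'],'round') else s['joint_positions'])
E
```

```text
[0.52510043 0.12557243 0.20913571] 1.8167 0.0067410331405503504 [-0.57296068  6.69997223  1.31246589]
[ 0.43  0.17 -0.77  1.75  0.11  1.27 -1.63]
```

View pics/w1.png

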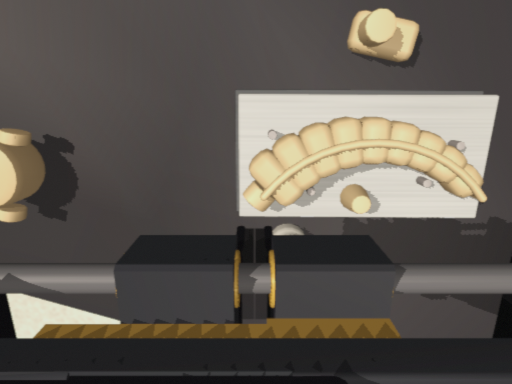

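The wrist view shows the jaws shut, with the seam running from (263,199) over (373,143) to the tip at (484,198).

```bash
python3 - <<'E'
from h import *
a=np.load('w1.npy')
S,th=arc(ray_world('wrist',[(263,199),(285,178),(310,159),(340,147),(373,143),(405,148),(432,157),(458,174),(484,198)],.08,dict(position=a[:3],tool_rot=a[3:])));print(S.round(4))
get_image('wrist');s=get_state();print(s['position'],s['tool_rot'],s['ft_force'],s['time'])
E
```

```text
centre [0.48226777 0.00317764] resid mm [-0.7 -1.2  1.1  1.7  1.1 -0.8 -1.1 -1.7  1.5] length mm 220.61587498254448
[[ 0.5269  0.1146]
 [ 0.5531  0.1   ]
 [ 0.5749  0.0795]
 [ 0.5909  0.0542]
 [ 0.6001  0.0258]
 [ 0.602  -0.0041]
 [ 0.5965 -0.0335]
 [ 0.5839 -0.0606]]
[0.52442235 0.11778317 0.20897108] [-3.10071789e+00 -4.90152960e-01  1.65515023e-03] [-0.39292603 -1.05692368 -0.11290319] 1.9167
```

Emit:
{"op": "send_rows", "data": {"xyz": [[0, 0, 15], [0, 0, 35], [0, 0, 55], [0, 0, 75], [0, 0, 90], [0, 0, 98], [0, 0, 103], [0, 0, 105], [0, 0, 105], [0, 0, 105]], "dr": [[0, 0, 0], [0, 0, 0], [0, 0, 0], [0, 0, 0], [0, 0, 0], [0, 0, 0], [0, 0, 0], [0, 0, 0], [0, 0, 0], [0, 0, 0]]}}

```text
time: 2.75
position: [0.5258, 0.1133, 0.1054]
tool_rot: [3.105, 0.478, 0.002]
ft_force: [0.8, -0.8, -0.4]
grip_width: 0.008
grip_force: 0.0
```

```bash
python3 - <<'E'
from h import *
s=get_state();print(s['position'],R.from_rotvec(s['tool_rot']).as_matrix().round(3),s['ft_force'],s['time'])
E
```

```text
[0.52583191 0.11325369 0.10535026] [[ 0.954  0.301  0.001]
 [ 0.301 -0.954 -0.   ]
 [ 0.001  0.001 -1.   ]] [ 0.83029399 -0.7901004  -0.40461321] 2.75
```

Emit:
{"op": "send_rows", "data": {"xyz": [[0, -1, 2], [0, -1, 4], [0, -1.5, 6], [0, -1.5, 7], [0, -1.5, 8], [0, -1.5, 9], [0, -1.5, 10], [0, -1.5, 11], [0, -1.5, 11], [0, -1.5, 11]], "dr": [[0, 0, 0], [0, 0, 0], [0, 0, 0], [0, 0, 0], [0, 0, 0], [0, 0, 0], [0, 0, 0], [0, 0, 0], [0, 0, 0], [0, 0, 0]]}}

```text
time: 3.58
position: [0.5247, 0.1149, 0.0936]
tool_rot: [3.105, 0.479, -0.0]
ft_force: [-1.6, -0.5, 3.5]
grip_width: 0.006
grip_force: 1.7
```

```bash
python3 - <<'E'
from h import *
# mean of the two fits
c=np.array([.48165,.0038]); t0=.5*(1.184+np.arctan2(.1146-.00318,.5269-.48227))
M=np.array([[.954,.301],[.301,-.954]])
pt=lambda s:c+.12*np.array([np.cos(t0-s/120),np.sin(t0-s/120)])
cur=np.array([.5254,.1148]);print(pt(0),pt(210))
for k in range(7):
    s=np.linspace(30*k,30*k+30,10)[1:]
    D=np.array([M@(pt(x)-cur)*1e3 for x in s]).round(1);cur=cur+M.T@D[-1]/1e3
    print(k+1,D.tolist())
E
```

```text
[0.52659375 0.11506572] [ 0.58312286 -0.06025669]
1 [[3.8, 2.3], [6.2, 4.5], [8.7, 6.8], [11.0, 9.1], [13.3, 11.6], [15.5, 14.1], [17.7, 16.6], [19.8, 19.2], [21.8, 21.9]]
2 [[1.9, 2.7], [3.7, 5.5], [5.5, 8.3], [7.2, 11.1], [8.8, 14.1], [10.4, 17.0], [11.8, 20.0], [13.2, 23.1], [14.5, 26.1]]
3 [[1.1, 3.1], [2.3, 6.3], [3.3, 9.5], [4.2, 12.7], [5.1, 15.9], [5.8, 19.1], [6.5, 22.4], [7.1, 25.7], [7.5, 29.0]]
4 [[0.4, 3.3], [0.7, 6.6], [0.9, 9.9], [1.0, 13.2], [1.1, 16.6], [1.0, 19.9], [0.8, 23.2], [0.6, 26.6], [0.2, 29.9]]
5 [[-0.4, 3.3], [-1.0, 6.6], [-1.6, 9.8], [-2.3, 13.1], [-3.1, 16.3], [-4.0, 19.5], [-5.0, 22.7], [-6.0, 25.9], [-7.2, 29.0]]
6 [[-1.2, 3.1], [-2.6, 6.1], [-4.0, 9.2], [-5.5, 12.1], [-7.1, 15.1], [-8.7, 18.0], [-10.5, 20.8], [-12.3, 23.6], [-14.2, 26.4]]
7 [[-1.9, 2.6], [-4.0, 5.3], [-6.1, 7.8], [-8.3, 10.3], [-10.6, 12.8], [-12.9, 15.2], [-15.3, 17.5], [-17.7, 19.8], [-20.2, 22.0]]
```

Emit:
{"op": "send_rows", "data": {"xyz": [[3, 2.3, 0], [6, 4.5, 0], [8.7, 6.8, 0], [11, 9, 0], [13.3, 11.6, 0], [15.5, 14, 0], [17.7, 16.6, 0], [19.8, 19.2, 0], [21.8, 21.9, 0], [21.8, 21.9, 0]], "dr": [[0, 0, 0], [0, 0, 0], [0, 0, 0], [0, 0, 0], [0, 0, 0], [0, 0, 0], [0, 0, 0], [0, 0, 0], [0, 0, 0], [0, 0, 0]]}}

```text
time: 4.42
position: [0.553, 0.0999, 0.0936]
tool_rot: [3.105, 0.477, 0.001]
ft_force: [0.2, -0.2, 3.6]
grip_width: 0.007
grip_force: 1.7
```

Emit:
{"op": "send_rows", "data": {"xyz": [[1.9, 2.7, 0], [3.7, 5.5, 0], [5.5, 8.3, 0], [7.2, 11, 0], [8.8, 14, 0], [10.4, 17, 0], [11.8, 20, 0], [13.2, 23, 0], [14.5, 26, 0], [14.5, 26, 0]], "dr": [[0, 0, 0], [0, 0, 0], [0, 0, 0], [0, 0, 0], [0, 0, 0], [0, 0, 0], [0, 0, 0], [0, 0, 0], [0, 0, 0], [0, 0, 0]]}}

```text
time: 5.25
position: [0.5745, 0.0792, 0.0936]
tool_rot: [3.105, 0.477, 0.001]
ft_force: [0.5, 0.6, 3.8]
grip_width: 0.005
grip_force: 1.8
```

```bash
python3 - <<'E'
from h import *
s=get_state();im=get_image('wrist');np.save('w2.npy',np.r_[s['position'],s['tool_rot']]);print(s['position'],s['ft_force'])
t=get_image('top');a=cv2.resize(t[145:220,200:300],None,fx=4,fy=4,interpolation=cv2.INTER_CUBIC)
cv2.imwrite("pics/m2.png",np.hstack([a,cv2.resize(im,(400,300))])[:,:,::-1])
E
```

```text
[0.57453763 0.07917419 0.09357766] [0.49776394 0.59935691 3.78322537]
```

View pics/m2.png

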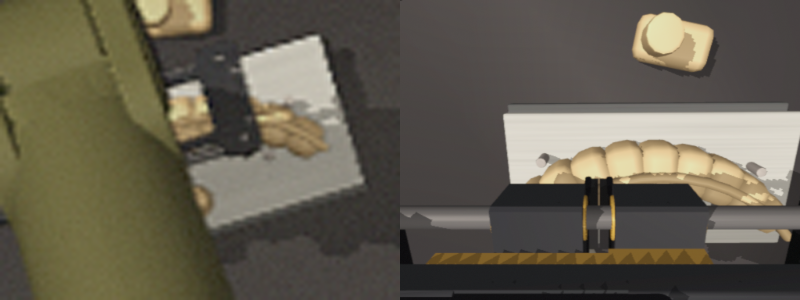

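The combined view shows the tail still between its pins, with the tip at (326,148) in the left half, where it was before. The fingers are on the seam, so I'll continue.

Emit:
{"op": "send_rows", "data": {"xyz": [[1.1, 3.1, 0], [2.3, 6.3, 0], [3.3, 9.5, 0], [4.2, 12.7, 0], [5.1, 16, 0], [5.8, 19, 0], [6.5, 22.4, 0], [7.1, 25.7, 0], [7.5, 29, 0], [7.5, 29, 0]], "dr": [[0, 0, 0], [0, 0, 0], [0, 0, 0], [0, 0, 0], [0, 0, 0], [0, 0, 0], [0, 0, 0], [0, 0, 0], [0, 0, 0], [0, 0, 0]]}}

```text
time: 6.18
position: [0.5903, 0.0536, 0.0935]
tool_rot: [3.105, 0.477, 0.001]
ft_force: [0.0, 1.1, 3.5]
grip_width: 0.007
grip_force: 1.8
```

Emit:
{"op": "send_rows", "data": {"xyz": [[0.4, 3.3, 0], [0.7, 6.6, 0], [0.9, 10, 0], [1, 13.2, 0], [1, 16.6, 0], [1, 20, 0], [0.8, 23.2, 0], [0.6, 26.6, 0], [0.2, 30, 0], [0.2, 30, 0]], "dr": [[0, 0, 0], [0, 0, 0], [0, 0, 0], [0, 0, 0], [0, 0, 0], [0, 0, 0], [0, 0, 0], [0, 0, 0], [0, 0, 0], [0, 0, 0]]}}

```text
time: 7.02
position: [0.5992, 0.0248, 0.0935]
tool_rot: [3.104, 0.477, 0.0]
ft_force: [-0.4, 1.2, 3.2]
grip_width: 0.006
grip_force: 1.8
```

Emit:
{"op": "send_rows", "data": {"xyz": [[-0.4, 3.3, 0], [-1, 6.6, 0], [-1.6, 9.8, 0], [-2.3, 13, 0], [-3.1, 16.3, 0], [-4, 19.5, 0], [-5, 22.7, 0], [-6, 26, 0], [-7.2, 29, 0], [-7.2, 29, 0]], "dr": [[0, 0, 0], [0, 0, 0], [0, 0, 0], [0, 0, 0], [0, 0, 0], [0, 0, 0], [0, 0, 0], [0, 0, 0], [0, 0, 0], [0, 0, 0]]}}

```text
time: 7.85
position: [0.6008, -0.005, 0.0935]
tool_rot: [3.104, 0.477, -0.0]
ft_force: [-0.8, 1.5, 3.9]
grip_width: 0.008
grip_force: 1.8
```

Emit:
{"op": "send_rows", "data": {"xyz": [[-1.2, 3, 0], [-2.6, 6, 0], [-4, 9.2, 0], [-5.5, 12, 0], [-7, 15, 0], [-8.7, 18, 0], [-10.5, 20.8, 0], [-12.3, 23.6, 0], [-14.2, 26.4, 0], [-14.2, 26.4, 0]], "dr": [[0, 0, 0], [0, 0, 0], [0, 0, 0], [0, 0, 0], [0, 0, 0], [0, 0, 0], [0, 0, 0], [0, 0, 0], [0, 0, 0], [0, 0, 0]]}}

```text
time: 8.68
position: [0.5949, -0.0344, 0.0935]
tool_rot: [3.104, 0.477, -0.001]
ft_force: [0.2, 0.9, 3.2]
grip_width: 0.004
grip_force: 1.8
```

```bash
python3 - <<'E'
from h import *
s=get_state();im=get_image('wrist');np.save('w3.npy',np.r_[s['position'],s['tool_rot']]);print(s['position'],s['ft_force'])
t=get_image('scene');a=cv2.resize(t[140:260,220:340],None,fx=4,fy=4,interpolation=cv2.INTER_CUBIC)
cv2.imwrite("pics/m3.png",np.hstack([a,cv2.resize(im[:,192:],(320,480))])[:,:,::-1])
E
```

```text
[ 0.5949442  -0.03444162  0.09348791] [0.20184529 0.9435048  3.15596455]
```

View pics/m3.png

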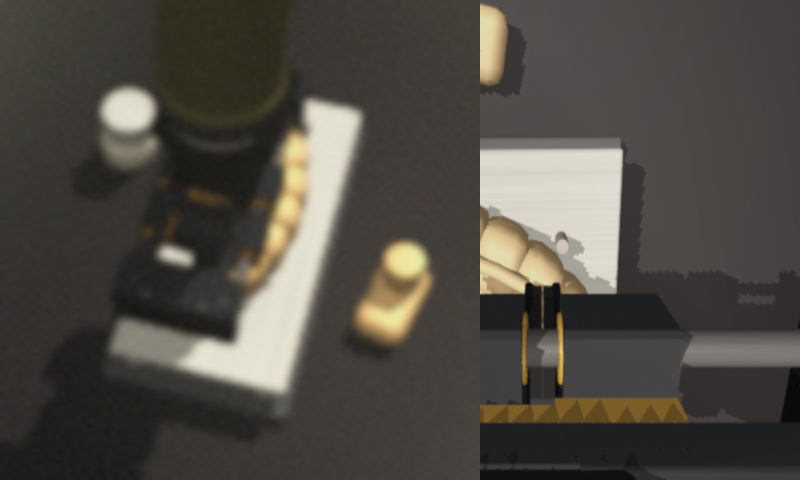

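The scene half shows the fingers over the tail near its tip. In the wrist half the seam runs under the fingers at (527,285), with the tail beside its pin at (562,242). Now the last leg.

Emit:
{"op": "send_rows", "data": {"xyz": [[-1.9, 2.6, 0], [-4, 5.3, 0], [-6, 7.8, 0], [-8.3, 10.3, 0], [-10.6, 12.8, 0], [-13, 15.2, 0], [-15.3, 17.5, 0], [-17.7, 19.8, 0], [-19.8, 21.5, 0], [-19.8, 21.5, 0]], "dr": [[0, 0, 0], [0, 0, 0], [0, 0, 0], [0, 0, 0], [0, 0, 0], [0, 0, 0], [0, 0, 0], [0, 0, 0], [0, 0, 0], [0, 0, 0]]}}

```text
time: 9.62
position: [0.5824, -0.0607, 0.0935]
tool_rot: [3.104, 0.477, -0.001]
ft_force: [1.5, 0.9, 3.4]
grip_width: 0.005
grip_force: 1.8
```

Emit:
{"op": "send_rows", "data": {"xyz": [[0, 0, 0], [0, 0, 0], [0, 0, 0], [0, 0, 0], [0, 0, 0], [0, 0, 0], [0, 0, 0], [0, 0, 0], [0, 0, 0], [0, 0, 0]], "dr": [[0, 0, 0], [0, 0, 0], [0, 0, 0], [0, 0, 0], [0, 0, 0], [0, 0, 0], [0, 0, 0], [0, 0, 0], [0, 0, 0], [0, 0, 0]]}}

```text
time: 10.45
position: [0.5825, -0.0603, 0.0934]
tool_rot: [3.104, 0.478, -0.001]
ft_force: [-0.8, -2.7, 4.2]
grip_width: 0.007
grip_force: 1.8
```

```bash
python3 - <<'E'
from h import *
s=get_state();print(s['position'],s['ft_force'],s['time'])
t=get_image('top');im=get_image('wrist');a=cv2.resize(t[145:220,200:300],None,fx=4,fy=4,interpolation=cv2.INTER_CUBIC)
cv2.imwrite("pics/m4.png",np.hstack([a,cv2.resize(im,(400,300))])[:,:,::-1])
E
```

```text
[ 0.58252118 -0.06026675  0.09343772] [-0.78159395 -2.65220847  4.19456662] 10.45
```

View pics/m4.png

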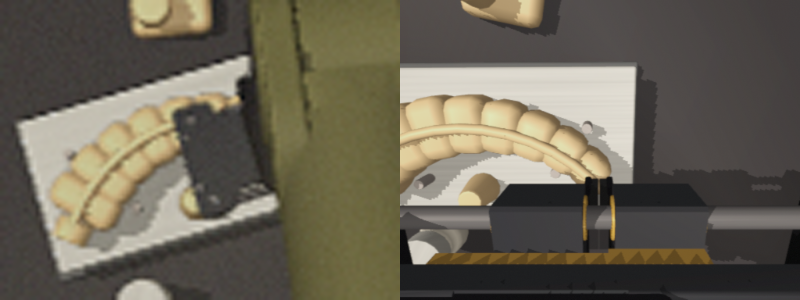

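The fingers rest on the seam at the tip (wrist half, about (590,180)). The root end of the seam is still at (75,222), so the tail hasn't moved and the hoof is standing. I'll hand in.

```bash
python3 -c "
from bench import *
print(close_job())"
```

```text
the job is handed in; nothing more can be done
None
```

I stroked the seam from root to tip with about 3–4 N showing at the wrist and handed the job in at about 10.5 s, with the fingertips resting at the tip and no visible movement of the tail or hoof; the hand-in returned no verdict.

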